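# Unlock the bench balance with its pull-to-turn selector

## Robot

A 7-joint arm with a two-finger parallel gripper is mounted at the origin on the work surface. World frame = base frame: x ahead of the robot, y to its left, z up, the work surface at z = 0. Lengths are in m, angles in rad, forces in N, time in s.
With the tool pointing down it reaches from about 0.425 to 0.925 m from the base axis. Payload 6.8 kg.
Tool frame: the origin (TCP) lies at the very end of the fingers, on their centre line; the grasp point (between the pads) lies 19 mm behind it; x points along the fingers, y is the direction in which the jaws open and shut, and the axes are right-handed (so a half turn about x gives the same grasp; the last joint's range is limited). The gripper opens to 85 mm and grips with 20 to 120 N. Pads are 22 mm wide; open, the fingers measure 114 mm over their backs; the gripper's body (76 mm by 85 mm) begins 54 mm behind the grasp point. The pads swing forward as they close: fully open they stand 13 mm farther back than shut.
Start: joints at [1.051, 0.477, 0.022, 1.555, -0.011, 1.109, -0.083], TCP at [0.27, -0.619, 0.193] pointing down, gripper open.
Joint ranges: [-2.96, 2.96], [-0.34, 2.1], [-1.41, 1.46], [0.24, 2.44], [-1.37, 4.51], [0.17, 1.92], [-2.96, 2.96]. Speed limits (rad/s): [2.39, 2.39, 3.14, 3.14, 3.14, 3.14, 3.14].

## Interface

Orientations are given as a rotation vector (axis times angle).
In Python, from bench import get_obs, grab_frame, camera_info, hand_in gives the robot as it stands.
- The arm moves only by the tool apply_moves, never from a script. Its argument "series" is text: rows parted by semicolons, each of 7 numbers parted by spaces: the turn, a rotation vector about the tool's x, y, z in rad, then the shift along the tool's x, y, z in m, then the opening, from 0 (shut) to 1 (fully open). In form: wx wy wz tx ty tz hand; .... A call has 1 to 12 rows; each row is the pose to reach, as a shift and turn from the pose commanded when the call began, along the tool's axes at that moment; what a row does not reach only later rows make up. A row lasts 1/8 s, in which the tool goes at most 62.5 mm and 10.7 degrees, less where a joint would pass 70% of its speed; a pose out of reach is approached as far as the arm can. A call with a gripper value outside its range is refused whole. The fingers move at their own pace and stop on an object; "force" is the grip in N (left out, the last holds). Time passes only in rows, so rows that repeat a pose let the fingers close. It gives the time, the measured TCP pose, the force and the opening at its end, in the units of the state.
- get_obs(): the state, without advancing time (a new reading comes with each control period).
- grab_frame(name): name is "side" or "top"; returns the picture (480x640x3 uint8, blue, green, red); there is no depth.
- camera_info(name): a dict with "fov_y" (degrees; the focal length in pixels is half the picture's height over the tangent of half this angle, whatever the lens; pixels are square), "cx", "cy" (the principal point, pixels), "rvec" (rotation vector, rad) and "tvec" (3), from world to camera coordinates, as OpenCV has them. Camera axes: x right, y down, z forward; pixel columns grow to the right and rows downward; lengths in m; the calibration is good to about 2 mm. A picture is of the moment at which its call begins. camera_info takes no time and is no camera call.
- hand_in(): hands the job in, once; it reports no verdict.
The state is a dict: "clock": time; "joints": joint angles; "qvel": joint speeds; "tau": joint torques, N m; "tcp_pos": TCP position; "orientation": TCP orientation; "contact_force": force on the tool from outside, world axes, zero at the start; "moment": the same for the moment, N m; "grip_width": finger opening in m.
Only numpy, scipy, OpenCV 4.12 (cv2) and the standard library are available. Lean on these libraries where they do the work, as an engineer would, in place of code of your own. Each camera call takes 0.05 s, during which the arm holds its last target.

## Task

Unlock the green bench balance for weighing: gently pull its black selector knob up out of the red (locked) notch, turn it round to the green disc and let it drop fully home into the notch there, then let go. The notch is not exactly at the disc, so feel for it; never force the knob against its mechanism, do not let it drop in at yellow, and leave the things standing around undisturbed.

Things in the scene. Friction and masses are not known exactly. Their poses are not given: they have to be found in the camera images.
- balance: Green bench balance, fixed. Origin on the selector's vertical axis at bench level; x points from the dial to the weighing pan, z up. Selector housing 150 x 150 mm about the origin, up to the dial face. Weighing section, 210 mm wide with a round steel pan (top 64 mm high), from x = 75 to 265 mm; low display foot (36 mm high) to x = -122 mm.
- dial (a point): Centre of the flat aluminium dial face (132 mm across), 70 mm above the bench; axes as balance. Out of sight below it the knob's indexing pin runs over a land, 34 mm from the axis, with three notches 8 mm deep: at red, and about 1 rad (57 deg) to either side of red. Over 25 N between the knob's inside (pin, stop) and the balance counts as forcing it.
- red_mark (a point): Centre of the red disc printed on the dial, 54 mm from the axis towards the pan (balance +x): the locked setting, where the knob starts, seated.
- knob: Black knob on the dial's axis. Origin on the axis, level with the dial face when seated, rising with the knob; x along its white pointer, z up. Grip wing: bar 50 mm long (x), 16 mm thick (y), 14 to 46 mm above the origin, over a skirt 48 mm across. Once pulled up it turns easily (0.04 N m), at most 1.45 rad either side of red; between notches its pin slides on the land with light friction.
- knob_grip (a point): Where to grip the wing: on the axis, 32 mm above the knob's origin (14 mm below the wing's top); axes as knob.
- pointer_tip (a point): Tip of the white pointer, 46 mm from the axis along the knob's x, 5 mm above the knob's origin.
- knob_lift (a joint): How far the knob is pulled up, m: 0 fully home in a notch; about 0.008 with its pin resting on the land between notches; free to turn above 0.010; hard stop at 0.015. A spring pulls it down with 5 N at 0, 8 N at 0.008, 11 N at 0.015; damped, 50 N per m/s. Held firmly it cannot drop by itself; loosely straddled or let go, it does.
- green_disc: Green disc, 14 mm across, 1.5 mm thick, flat on the dial 54 mm from the axis, 1 rad to one side of red (either side). Origin: centre of its underside. Marks the weighing setting. Its notch lies 4 to 11 degrees to one side or the other of the disc, seen from the axis, and is 3 mm wider than the 6 mm pin: the knob drops in within about 3 degrees of the notch's middle.
- yellow_disc: Yellow disc, same size, on the other side of red: service setting, not wanted. Origin as for the green disc.
- brass_weight: Loose brass check weight, 38 mm in diameter, 56 mm high, on the bench beside the balance. Origin at the centre of its underside. To be left alone.
- tin: Loose round aluminium tin, 68 mm in diameter, 22 mm high, on the bench. Origin at the centre of its underside. To be left alone.
- white_jar: Loose white jar with a blue cap, 60 mm in diameter, 95 mm high, on the bench. Origin at the centre of its underside. To be left alone.

How it is judged:
On the way, in this order (a step that is already met when the one before it is completed fails the run):
1. the knob is pulled up clear of the red notch (value of joint knob_lift above 0.009 m), for 0.05 s.
2. the knob, still out of the notches, points towards the green disc (value of joint knob_lift above 0.006 m and horizontal distance between pointer_tip and green_disc below 0.02 m), for 0.02 s.
At the end, for the whole second after the job is handed in: The knob is fully home (less than 2 mm of lift) in the notch at the green disc, its pointer tip within 20 mm (horizontally) of the disc's centre, at rest and let go (value of joint knob_lift below 0.002 m and horizontal distance between pointer_tip and green_disc below 0.02 m and linear speed of knob below 0.01 m/s and angular speed of knob below 0.1 rad/s); the robot touches nothing.
It fails at once if the knob is forced against its mechanism (over 25 N on pin, land or stop) (contact force between knob and balance above 25 N).
It fails at once if the knob drops in at yellow (value of joint knob_lift below 0.003 m and horizontal distance between pointer_tip and yellow_disc below 0.02 m).
It fails at once if the brass weight is shifted more than 15 mm or tipped (distance of brass_weight from where it was at the start of the episode above 0.015 m or angle between brass_weight's own z axis and vertical above 0.3 rad).
It fails at once if the tin is shifted more than 15 mm or tipped (distance of tin from where it was at the start of the episode above 0.015 m or angle between tin's own z axis and vertical above 0.3 rad).
It fails at once if the white jar is shifted more than 15 mm or tipped (distance of white_jar from where it was at the start of the episode above 0.015 m or angle between white_jar's own z axis and vertical above 0.3 rad).
It also fails if it takes over 45 s, if anything falls off the work surface, if the arm or the gripper's body presses on something with over 40 N, if the wrist force passes 120 N, or if a joint passes its speed limit or range.

## Working session

There is one attempt and no reset: what is moved stays moved. The work goes in short steps, Python scripts to look and compute and a tool call to move; the robot and the scene stay as the last step left them, time stands still between calls to the robot, and variables do not carry over. Pictures are saved under pics/ and viewed, and the job is handed in when it is done.

Besides the shell and the picture viewer there is one more tool, called as name(argument=value, ...) on one line, values as JSON. apply_moves: Moves the arm, as the interface text tells. Its arguments: {"type":"object","properties":{"series":{"type":"string"},"force":{"type":"number"}},"required":["series"]}

```bash
mkdir -p pics; python3 - <<'E'
from bench import *
import cv2
for n in("top","side"):
    cv2.imwrite(f"pics/{n}0.png",grab_frame(n)); print(n,camera_info(n))
print(get_obs())
E
```

```text
top {'fov_y': 44.81098032230917, 'cx': 316.25775957239796, 'cy': 234.0234409425995, 'rvec': array([ 2.12319082, -2.17843086,  0.17401856]), 'tvec': array([-0.00747215,  0.59001794,  0.93807791])}
side {'fov_y': 43.393007718166075, 'cx': 310.878728980097, 'cy': 233.68954121059517, 'rvec': array([ 2.03198505, -0.83767185,  0.44563734]), 'tvec': array([-0.42129044,  0.29635639,  0.71893683])}
{'clock': 0.1, 'joints': array([ 1.05091447,  0.47774228,  0.02233179,  1.5563831 , -0.01153275,
        1.10928775, -0.08311411]), 'qvel': array([ 1.82955865e-05, -7.08022583e-04, -1.06715058e-03, -2.59209824e-03,
        6.70588284e-04, -7.62342338e-04,  1.27183279e-04]), 'tau': array([ 5.13273131e-03, -5.97752237e+01,  1.61388081e+00, -2.81953382e+01,
        1.27750420e-02,  5.01023591e-03, -4.52162254e-06]), 'tcp_pos': array([ 0.26991784, -0.61801212,  0.19179322]), 'orientation': array([ 1.99485439,  0.41838717, -1.99573881]), 'contact_force': array([-0.07615865, -0.64335041,  0.27780244]), 'moment': array([ 0.02340648,  0.03549284, -0.01570055]), 'grip_width': 0.08520412863445774}
```

View pics/top0.png

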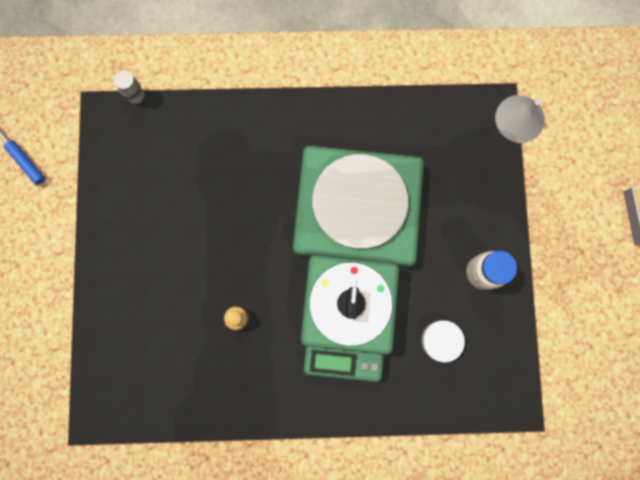

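View pics/side0.png

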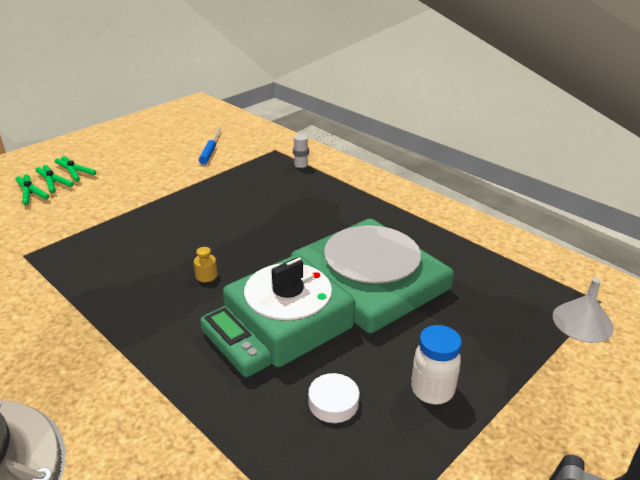

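The top view shows the dial centred near (351,303), with red at (354,270), green at (380,288) and yellow at (325,282). The side view shows the same layout: red (316,275), green (321,296), and the wing along the red direction. The jar, tin and weight stand clear of the dial. Next I'll locate everything precisely.

```bash
cat > h.py <<'E'
import numpy as np, cv2
from bench import *
from scipy.spatial.transform import Rotation as R
def cam(n):
    c=camera_info(n); f=240/np.tan(np.radians(c['fov_y'])/2)
    K=np.array([[f,0,c['cx']],[0,f,c['cy']],[0,0,1]]); return K,R.from_rotvec(c['rvec']).as_matrix(),np.array(c['tvec'])
def plane(n,uv,z):
    K,Rm,t=cam(n); d=Rm.T@np.linalg.solve(K,[uv[0],uv[1],1]); o=-Rm.T@t
    return o+d*(z-o[2])/d[2]
def proj(n,P):
    K,Rm,t=cam(n); q=K@(Rm@np.array(P)+t); return q[:2]/q[2]
def cen(mask):
    n,l,s,c=cv2.connectedComponentsWithStats(mask.astype(np.uint8)); 
    return [(s[i,4],c[i].round(2)) for i in range(1,n) if s[i,4]>8]
E
python3 - <<'E'
from h import *
for n,roi in(("top",(255,352,300,402)),("side",(255,325,235,340))):
    im=cv2.imread(f"pics/{n}0.png"); r0,r1,c0,c1=roi
    sub=im[r0:r1,c0:c1].astype(int); b,g,r=sub[...,0],sub[...,1],sub[...,2]
    for nm,m in(("red",(r>150)&(g<100)&(b<100)),("green",(g>160)&(r<120)&(b<150)),("yellow",(r>180)&(g>180)&(b<140))):
        for a,c in cen(m):
            uv=c+[c0,r0]; print(n,nm,a,uv,plane(n,uv,0.0715).round(4))
    m=((b>120)&(r>120)&(g>120)).astype(np.uint8)
    cs,_=cv2.findContours(m,cv2.RETR_EXTERNAL,cv2.CHAIN_APPROX_NONE); c=max(cs,key=cv2.contourArea)
    hull=cv2.convexHull(c)[:,0]+[c0,r0]
    P=np.array([plane(n,p,0.07)[:2] for p in hull])
    (x,y),rad=cv2.minEnclosingCircle(P.astype(np.float32)); A=np.c_[2*P,np.ones(len(P))]; s=np.linalg.lstsq(A,(P**2).sum(1),rcond=None)[0]
    print(n,"dial",x,y,rad,s[:2],np.sqrt(s[2]+s[0]**2+s[1]**2))
    print("cam pos",-cam(n)[1].T@cam(n)[2])
    cv2.imwrite(f"pics/{n}0z.png",cv2.resize(im[r0-30:r1+30,c0-30:c1+30],None,fx=4,fy=4,interpolation=cv2.INTER_CUBIC)[:600,:800])
for nm,t,z in(("jar",(499,268),.095),("tin",(443,341),.022),("brass",(235,317),.056)): print(nm,plane("top",t,z))
E
```

```text
top red 18 [353.72 269.89] [ 0.5251 -0.0815  0.0715]
top green 65 [391.43 255.97] [ 0.5463 -0.1439  0.0715]
top green 321 [319.81 268.06] [ 0.5295 -0.0265  0.0715]
top green 242 [385.63 273.62] [ 0.5177 -0.1331  0.0715]
top green 10 [380.2 288. ] [ 0.4947 -0.1233  0.0715]
top green 372 [313.22 331.4 ] [ 0.4283 -0.0131  0.0715]
top green 312 [378.96 340.59] [ 0.411  -0.1177  0.0715]
top yellow 15 [324.4 282.4] [ 0.506  -0.0333  0.0715]
top dial 0.4716477692127228 -0.07398897409439087 0.06862489879131317 [ 0.47151694 -0.07417948] 0.06810083648577005
cam pos [ 0.44530576 -0.00728605  1.01479893]
side red 29 [316.21 274.93] [ 0.5231 -0.0829  0.0715]
side green 23 [290.  258.3] [ 0.5241 -0.0224  0.0715]
side green 161 [314.05 260.13] [ 0.5481 -0.0532  0.0715]
side green 14 [305.43 263.  ] [ 0.5329 -0.049   0.0715]
side green 221 [240.47 290.27] [ 0.4159 -0.0291  0.0715]
side green 175 [333.98 295.81] [ 0.5061 -0.1369  0.0715]
side green 36 [321.5 296. ] [ 0.4926 -0.1242  0.0715]
side green 278 [274.25 319.82] [ 0.4081 -0.1137  0.0715]
side dial 0.46843692660331726 -0.07583542913198471 0.06860358268022537 [ 0.46873983 -0.07584912] 0.06758164364882518
cam pos [-0.00463032 -0.60277491  0.64716604]
jar [ 0.52021965 -0.31081127  0.095     ]
tin [ 0.40564119 -0.23135412  0.022     ]
brass [0.45455716 0.11346156 0.056     ]
```

```bash
ls pics
```

```text
side0.png
side0z.png
top0.png
top0z.png
```

View pics/top0z.png

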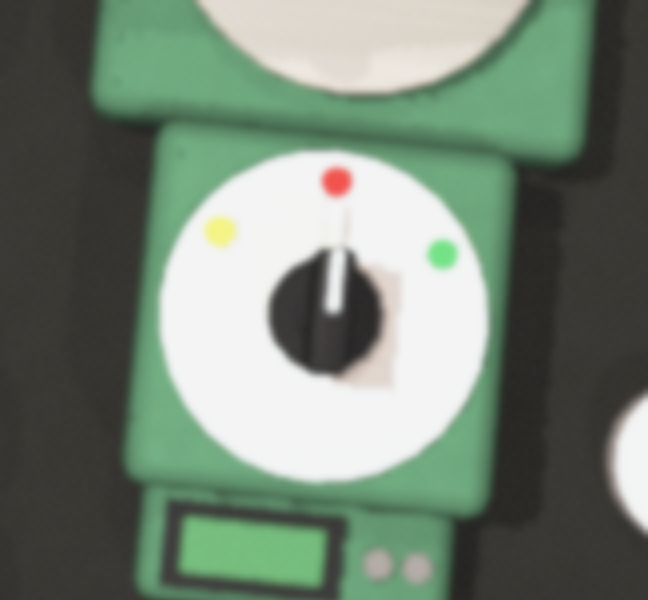

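```bash
cat >> h.py <<'E'
def rel(pos,yaw,p0,r0):
    "pos, yaw=angle of tool y in world, tool x down -> turn, shift in tool axes of commanded pose p0,r0"
    y=np.array([np.cos(yaw),np.sin(yaw),0]); x=np.array([0,0,-1.]); T=np.c_[x,y,np.cross(x,y)]
    M=R.from_rotvec(r0).as_matrix()
    return R.from_matrix(M.T@T).as_rotvec(), M.T@(np.array(pos)-p0)
E
python3 - <<'E'
from h import *
o=get_obs(); M=R.from_rotvec(o['orientation']).as_matrix(); print(M.round(4)); print("tool y yaw",np.degrees(np.arctan2(M[1,1],M[0,1])))
for yaw in(82.5,-97.5):
    for z in(.18,.088): print(yaw,z,rel([.470,-.075,z],np.radians(yaw),o['tcp_pos'],o['orientation']))
for P in([.470,-.075,.07],[.5235,-.082,.0715],[.470,-.075,.116]): print(proj("top",P),proj("side",P))
E
```

```text
[[-8.000e-04  4.002e-01 -9.164e-01]
 [ 1.500e-03 -9.164e-01 -4.002e-01]
 [-1.000e+00 -1.700e-03  1.000e-04]]
tool y yaw -66.40660485349036
82.5 0.18 (array([-2.59890965e+00, -2.16439794e-03,  7.28351600e-04]), array([ 0.01246302, -0.41751903, -0.40069521]))
82.5 0.088 (array([-2.59890965e+00, -2.16439794e-03,  7.28351600e-04]), array([ 0.10446288, -0.41736348, -0.4007035 ]))
-97.5 0.18 (array([0.54268207, 0.00054668, 0.00162454]), array([ 0.01246302, -0.41751903, -0.40069521]))
-97.5 0.088 (array([0.54268207, 0.00054668, 0.00162454]), array([ 0.10446288, -0.41736348, -0.4007035 ]))
[350.87413469 304.15413691] [287.71521995 288.69035365]
[354.08040248 270.86507127] [315.98787951 274.57045994]
[352.99124129 303.30913208] [287.03514382 264.26789262]
```

apply_moves(series="-0.18 0 0 0 -0.02 -0.02 1; -0.36 0 0 0 -0.055 -0.053 1; -0.54 0 0 0 -0.095 -0.091 1; -0.72 0 0 0 -0.135 -0.130 1; -0.90 0 0 0 -0.175 -0.168 1; -1.08 0 0 0 -0.215 -0.206 1; -1.26 0 0 0 -0.255 -0.245 1; -1.44 0 0 0 -0.295 -0.283 1; -1.62 0 0 0 -0.335 -0.321 1; -1.80 0 0 0 -0.37 -0.355 1; -1.98 0 0 0 -0.40 -0.384 1; -2.16 0 0 0 -0.4175 -0.4007 1", force=40)

```text
clock: 1.6
tcp_pos: [0.4706, -0.0732, 0.1927]
orientation: [0.44, 1.526, -0.439]
contact_force: [-0.1, -0.1, 0.1]
grip_width: 0.0854
```

```bash
python3 - <<'E'
from h import *
o=get_obs(); M=R.from_rotvec(o['orientation']).as_matrix(); print(o['clock'],o['joints'],o['tcp_pos'],M[:,0]); print("tool y yaw",np.degrees(np.arctan2(M[1,1],M[0,1])))
print(rel([.470,-.075,.14],np.radians(82.5),o['tcp_pos'],o['orientation']))
E
```

```text
1.6 [ 0.59984708  0.20638343 -0.64612614  1.98072382  0.14663954  1.00012211
  0.89402879] [ 0.47059337 -0.07319737  0.1926549 ] [ 1.75150606e-05  4.26111300e-04 -9.99999909e-01]
tool y yaw 57.848217700853596
(array([-4.30254722e-01, -1.29037308e-04, -4.09949894e-04]), array([ 0.05265412, -0.00186144,  0.00046809]))
```

apply_moves(series="-0.16 0 0 0.01 -0.0018 0.0005 1; -0.32 0 0 0.03 -0.0018 0.0005 1; -0.43 0 0 0.052 -0.0018 0.0005 1; -0.43 0 0 0.052 -0.0018 0.0005 0.6; -0.43 0 0 0.052 -0.0018 0.0005 0.5")

```text
clock: 2.22
tcp_pos: [0.4701, -0.0774, 0.1413]
orientation: [0.112, 1.567, -0.111]
contact_force: [0.4, -0.8, -0.2]
grip_width: 0.0516
```

```bash
python3 - <<'E'
from h import *
o=get_obs(); M=R.from_rotvec(o['orientation']).as_matrix(); print(o['clock'],o['joints'],o['tcp_pos'],M[:,0],o['contact_force'],o['moment'],o['grip_width']); print("tool y yaw",np.degrees(np.arctan2(M[1,1],M[0,1])))
for n in("top","side"):
    im=grab_frame(n); c=proj(n,[.47,-.075,.1]).astype(int); s=im[c[1]-75:c[1]+75,c[0]-100:c[0]+100]; cv2.imwrite(f"pics/{n}1.png",cv2.resize(s,None,fx=4,fy=4,interpolation=cv2.INTER_CUBIC))
E
```

```text
2.225 [ 0.63013304  0.28563517 -0.69061299  2.03401313  0.23158547  0.89769165
  1.24261219] [ 0.47007789 -0.07739405  0.14126973] [ 4.84830340e-04  4.81851474e-05 -9.99999881e-01] [ 0.37105867 -0.76056474 -0.19725695] [-0.0026783  -0.01224327  0.01184536] 0.0515705574151377
tool y yaw 81.86101390253137
```

View pics/side1.png

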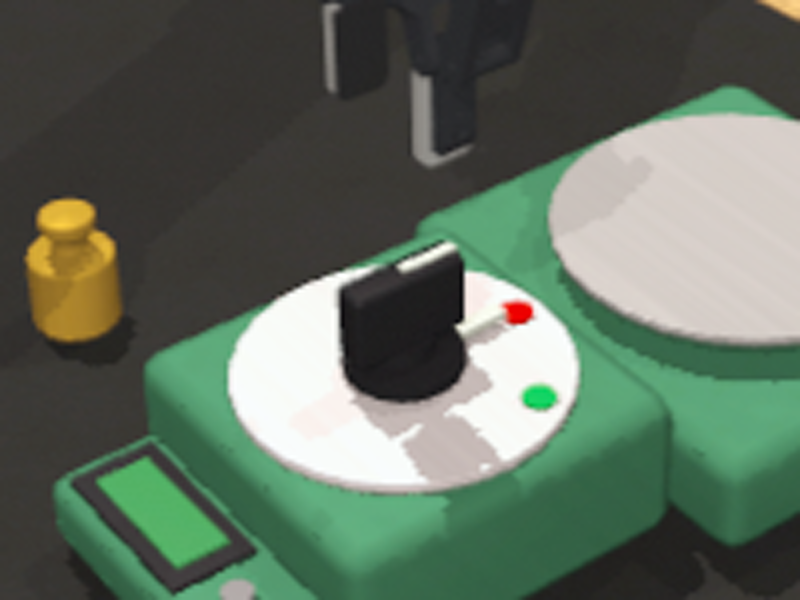

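View pics/top1.png

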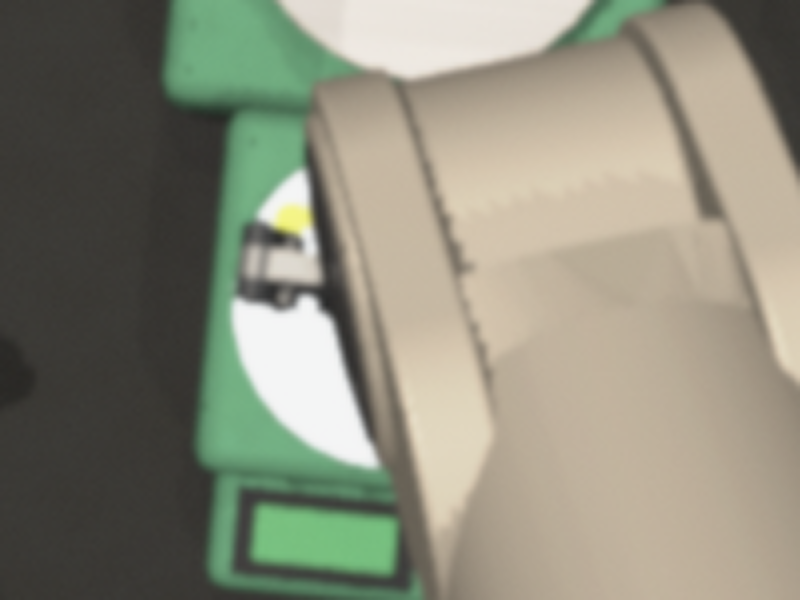

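The side view shows the jaws above the knob with the arm out of the way. The top view is now blocked by the arm. Descending next.

apply_moves(series="0 0 0 0.02 0.0022 0 0.5; 0 0 0 0.04 0.0022 0 0.45; 0 0 0 0.052 0.0022 0 0.4; 0 0 0 0.052 0.0022 0 0.4; 0 0 0 0.052 0.0022 0 0.4")

```text
clock: 2.95
tcp_pos: [0.4707, -0.0752, 0.0894]
orientation: [0.11, 1.567, -0.11]
contact_force: [1.2, 0.4, 0.1]
grip_width: 0.0345
```

```bash
cat >> h.py <<'E'
def stat(tag=None):
    o=get_obs(); M=R.from_rotvec(o['orientation']).as_matrix()
    print(round(o['clock'],2),"tcp",o['tcp_pos'].round(4),"yawY %.2f"%np.degrees(np.arctan2(M[1,1],M[0,1])),"F",o['contact_force'].round(2),"M",o['moment'].round(3),"grip %.4f"%o['grip_width'],"j7 %.2f"%o['joints'][6])
    if tag:
        n="side"; im=grab_frame(n); c=proj(n,[.47,-.075,.09]).astype(int); s=im[c[1]-60:c[1]+60,c[0]-80:c[0]+80]; cv2.imwrite(f"pics/{tag}.png",cv2.resize(s,None,fx=5,fy=5,interpolation=cv2.INTER_CUBIC))
E
python3 -c "
from h import *
stat('s2')"
```

```text
2.95 tcp [ 0.4707 -0.0752  0.0894] yawY 81.98 F [1.21 0.44 0.08] M [-0.043 -0.04  -0.   ] grip 0.0345 j7 1.17
```

View pics/s2.png

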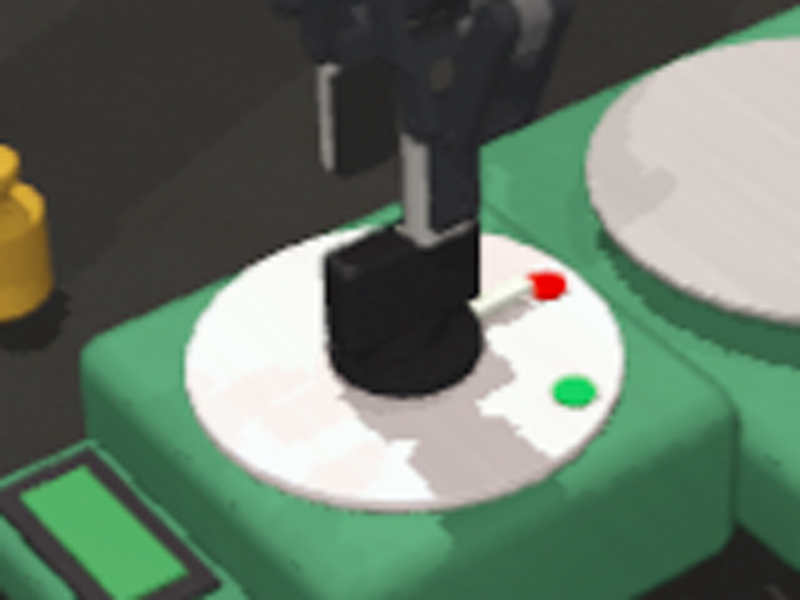

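```bash
python3 - <<'E'
from h import *
c=proj("side",[.47,-.075,.09]).astype(int)
for P in([.468,-.092,.09],[.468,-.095,.1],[.457,-.095,.1],[.479,-.095,.1],[.457,-.095,.11],[.479,-.095,.11],[.47,-.075,.116],[.445,-.064,.116],[.445,-.08,.116],[.494,-.07,.116],[.494,-.086,.116]): print(P,(proj("side",P)-c+[80,60])*5)
E
```

```text
[0.468, -0.092, 0.09] [436.5077176  329.55905245]
[0.468, -0.095, 0.1] [443.046765   307.31286761]
[0.457, -0.095, 0.1] [415.55921508 323.93034049]
[0.479, -0.095, 0.1] [470.13589925 290.93625511]
[0.457, -0.095, 0.11] [414.88338549 296.70478349]
[0.479, -0.095, 0.11] [469.81559067 263.89884655]
[0.47, -0.075, 0.116] [400.17571911 231.33946309]
[0.445, -0.064, 0.116] [311.36626306 251.62228069]
[0.445, -0.08, 0.116] [348.31788655 275.54232789]
[0.494, -0.07, 0.116] [447.59714128 190.24470478]
[0.494, -0.086, 0.116] [484.9473054 212.843678 ]
```

```bash
python3 - <<'E'
from h import *
c=proj("side",[.47,-.075,.1]).astype(int)
for y in(-.104,-.112):
  for z in(.141,.151,.161): print(y,z,[((proj("side",[x,y,z])-c+[100,75])*4).round() for x in(.459,.481)])
E
```

```text
-0.104 0.141 [array([432., 260.]), array([477., 234.])]
-0.104 0.151 [array([431., 237.]), array([476., 212.])]
-0.104 0.161 [array([431., 214.]), array([476., 188.])]
-0.112 0.141 [array([448., 270.]), array([492., 244.])]
-0.112 0.151 [array([447., 247.]), array([492., 221.])]
-0.112 0.161 [array([447., 224.]), array([492., 198.])]
```

```bash
python3 - <<'E'
from h import *
for n in("side","top"):
    im=grab_frame(n); c=proj(n,[.47,-.075,.12]).astype(int); print(n,c)
    x0=c[0]-130;y0=c[1]-120; s=im[y0:y0+195,x0:x0+260]; s=cv2.convertScaleAbs(cv2.resize(s,None,fx=3,fy=3,interpolation=cv2.INTER_CUBIC),alpha=1.6,beta=20)
    o=get_obs(); M=R.from_rotvec(o['orientation']).as_matrix(); p=o['tcp_pos']
    for q in([0,0,0],[0,.0172,0],[0,-.0172,0],[-.019,0,0],[-.073,.04,0],[-.073,-.04,0]):
        u=(proj(n,p+M@np.array(q))-[x0,y0])*3; cv2.circle(s,tuple(int(v) for v in u),3,(0,0,255),-1)
    cv2.imwrite(f"pics/{n}3.png",s)
E
```

```text
side [286 262]
top [353 303]
```

View pics/side3.png

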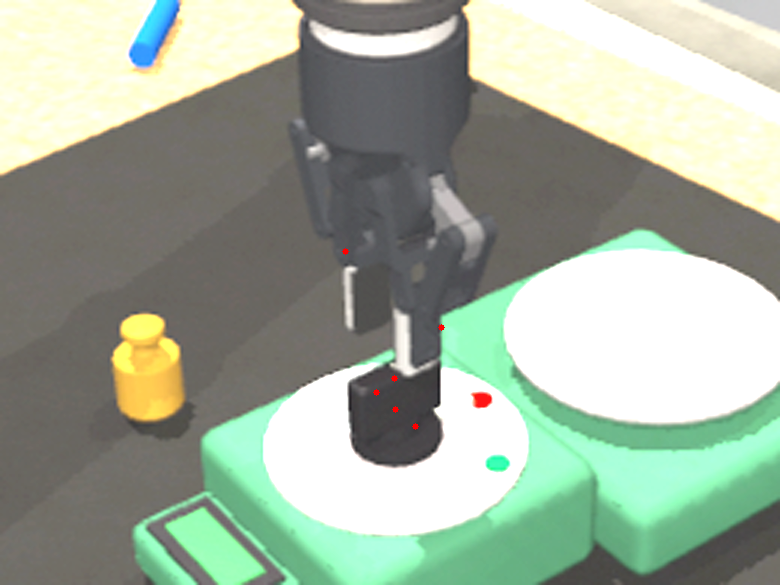

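View pics/top3.png

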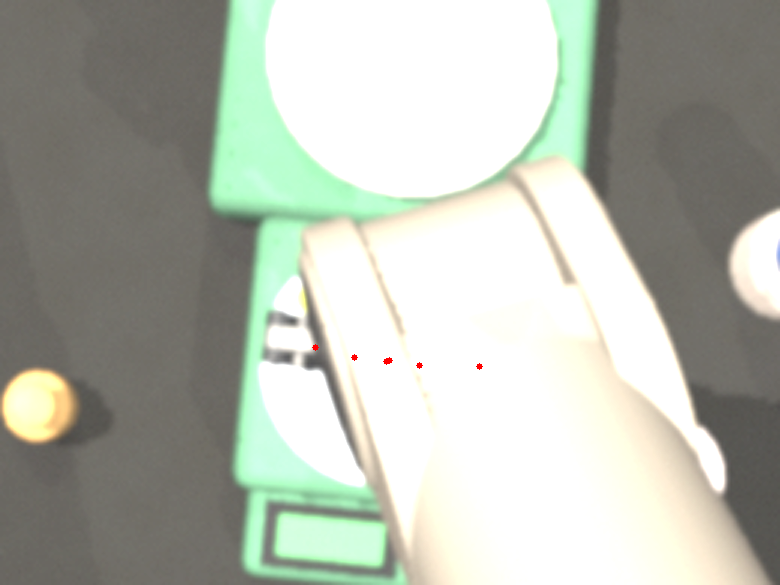

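```bash
python3 - <<'E'
from h import *
o=get_obs(); M=R.from_rotvec(o['orientation']).as_matrix(); p=o['tcp_pos']
def ray(n,uv):
    K,Rm,t=cam(n); d=Rm.T@np.linalg.solve(K,[*uv,1]); return -Rm.T@t,d/np.linalg.norm(d)
def tri(a,b):
    o1,d1=ray("side",a);o2,d2=ray("top",b)
    A=np.c_[d1,-d2]; s=np.linalg.lstsq(A,o2-o1,rcond=None)[0]; P,Q=o1+s[0]*d1,o2+s[1]*d2; return (P+Q)/2,np.linalg.norm(P-Q)
S=lambda u,v:(u/3+156,v/3+142); T=lambda u,v:(u/3+223,v/3+183)
for a in((300,128),(310,150),(300,140)):
    P,g=tri(S(*a),T(267,338)); print(P.round(4),g.round(4),"tool",(M.T@(P-p)).round(4))
# cylinder rim etc: silhouette centre in side: 
for z in(.09,.16,.2,.25,.3): print(z,((proj("side",[p[0],p[1],z])-[156,142])*3).round())
E
grep -rn "dist" /dev/null; ls .
```

```text
[ 0.4766 -0.01    0.2213] 0.0058 tool [-0.1319  0.0654 -0.003 ]
[ 0.4786 -0.0112  0.2086] 0.002 tool [-0.1193  0.0645 -0.0009]
[ 0.4766 -0.0099  0.2146] 0.0063 tool [-0.1253  0.0656 -0.003 ]
0.09 [396. 408.]
0.16 [392. 292.]
0.2 [390. 221.]
0.25 [388. 127.]
0.3 [385.  25.]
h.py
pics
```

```bash
python3 - <<'E'
from h import *
o=get_obs(); M=R.from_rotvec(o['orientation']).as_matrix(); p=o['tcp_pos']
def hit(uv,ax,val):
    K,Rm,t=cam("side"); d=M.T@Rm.T@np.linalg.solve(K,[*uv,1]); c=M.T@(-Rm.T@t-p); return c+d*(val-c[ax])/d[ax]
S=lambda u,v:(u/3+156,v/3+142)
for uv in((396,366),(411,375),(437,362)):
    for y in(-.017,-.025,-.032): print("near",uv,y,hit(S(*uv),1,y).round(4))
for uv in((346,325),(357,332),(388,322)):
    for y in(.017,.025): print("far",uv,y,hit(S(*uv),1,y).round(4))
print(M.round(3))
E
```

```text
near (396, 366) -0.017 [-0.0419 -0.017  -0.0105]
near (396, 366) -0.025 [-0.0491 -0.025  -0.0159]
near (396, 366) -0.032 [-0.0554 -0.032  -0.0206]
near (411, 375) -0.017 [-0.0326 -0.017  -0.0019]
near (411, 375) -0.025 [-0.04   -0.025  -0.0074]
near (411, 375) -0.032 [-0.0464 -0.032  -0.0123]
near (437, 362) -0.017 [-0.0335 -0.017   0.0135]
near (437, 362) -0.025 [-0.0408 -0.025   0.0078]
near (437, 362) -0.032 [-0.0473 -0.032   0.0028]
far (346, 325) 0.017 [-0.0488  0.017  -0.016 ]
far (346, 325) 0.025 [-0.042  0.025 -0.011]
far (357, 332) 0.017 [-0.0419  0.017  -0.0099]
far (357, 332) 0.025 [-0.0351  0.025  -0.0048]
far (388, 322) 0.017 [-0.0401  0.017   0.0085]
far (388, 322) 0.025 [-0.0332  0.025   0.0138]
[[ 0.001  0.14   0.99 ]
 [-0.     0.99  -0.14 ]
 [-1.    -0.     0.001]]
```

Laterally the visible pads are exactly where expected, but they appear about 40 mm above the reported TCP, clear of the wing. I'll check by closing gently to just under the wing thickness.

apply_moves(series="0 0 0 0 0 0 0.22; 0 0 0 0 0 0 0.22; 0 0 0 0 0 0 0.14; 0 0 0 0 0 0 0.12; 0 0 0 0 0 0 0.12", force=20)

```text
clock: 3.72
tcp_pos: [0.4701, -0.0752, 0.0887]
orientation: [0.11, 1.568, -0.11]
contact_force: [-0.5, 0.0, 0.0]
grip_width: 0.0103
```

```bash
python3 -c "
from h import *
stat('s4')"
```

```text
3.73 tcp [ 0.4701 -0.0752  0.0887] yawY 81.99 F [-0.46  0.05  0.03] M [-0.011  0.049  0.011] grip 0.0103 j7 1.17
```

View pics/s4.png

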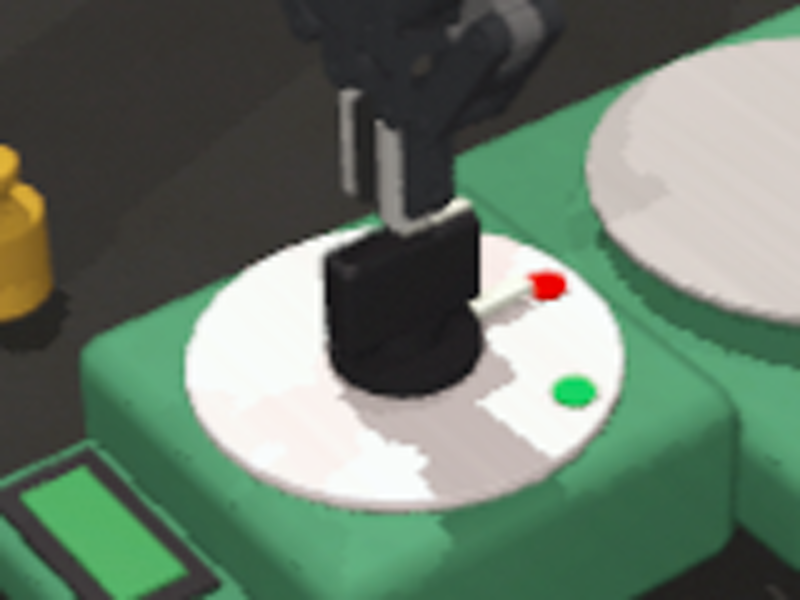

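The fingers closed to 10.3 mm without meeting the wing. So the tips really are above it, and the reported TCP does not match the actual tips. I'll measure the offset at this opening.

```bash
python3 - <<'E'
from h import *
o=get_obs(); M=R.from_rotvec(o['orientation']).as_matrix(); p=o['tcp_pos']
c=proj("side",[.47,-.075,.09]).astype(int)
def hit(uv,ax,val):
    K,Rm,t=cam("side"); d=M.T@Rm.T@np.linalg.solve(K,[*uv,1]); cc=M.T@(-Rm.T@t-p); return cc+d*(val-cc[ax])/d[ax]
S=lambda u,v:(u/5+c[0]-80,v/5+c[1]-60)
for uv,y in(((380,216),-.005),((402,235),-.013),((454,208),-.013),((402,235),-.02),((340,188),.013),((354,196),.005)):
    h=hit(S(*uv),1,y); print(uv,h.round(4),"world",(p+M@h).round(4))
# knob wing top check
for uv in((327,258),(348,272),(478,222)): print(plane("side",S(*uv),.116).round(4))
E
```

```text
(380, 216) [-0.0406 -0.005  -0.0104] world [ 0.459  -0.0787  0.1293]
(402, 235) [-0.0376 -0.013  -0.0084] world [ 0.46   -0.0869  0.1263]
(454, 208) [-0.0391 -0.013   0.0101] world [ 0.4782 -0.0895  0.1278]
(402, 235) [-0.0439 -0.02   -0.0131] world [ 0.4543 -0.0932  0.1326]
(340, 188) [-0.0408  0.013  -0.0122] world [ 0.4598 -0.0606  0.1295]
(354, 196) [-0.0428  0.005  -0.0126] world [ 0.4583 -0.0685  0.1315]
[ 0.4462 -0.0695  0.116 ]
[ 0.4461 -0.0787  0.116 ]
[ 0.4894 -0.0878  0.116 ]
```

apply_moves(series="0 0 0 0 0 0 0.4; 0 0 0 0 0 0 0.4; 0 0 0 0.004 0 0 0.4; 0 0 0 0.008 0 0 0.4; 0 0 0 0.012 0 0 0.4; 0 0 0 0.016 0 0 0.4; 0 0 0 0.016 0 0 0.4")

```text
clock: 4.65
tcp_pos: [0.4697, -0.0751, 0.0723]
orientation: [0.11, 1.569, -0.11]
contact_force: [-0.0, -0.1, -0.0]
grip_width: 0.0339
```

```bash
python3 -c "
from h import *
stat('s5')"
```

```text
4.65 tcp [ 0.4697 -0.0751  0.0723] yawY 82.00 F [-0.   -0.11 -0.03] M [0.011 0.019 0.026] grip 0.0339 j7 1.14
```

View pics/s5.png

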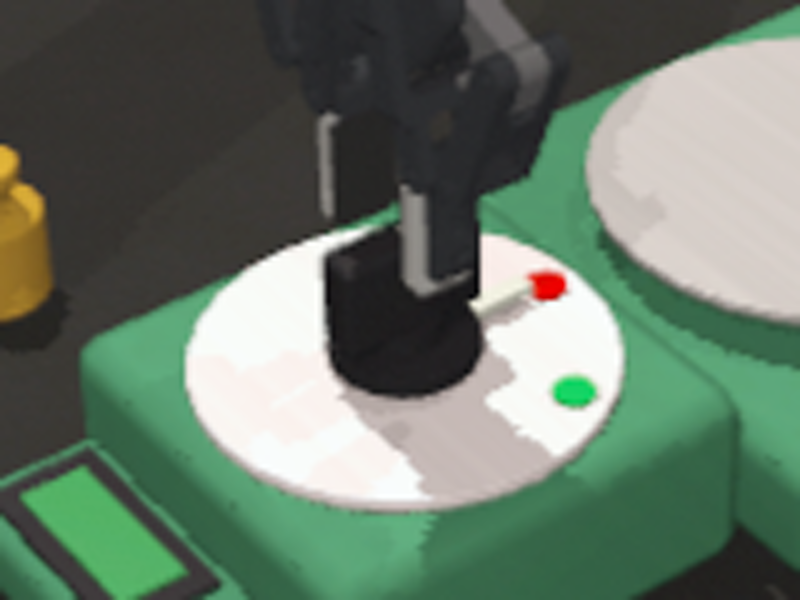

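The near fingertip now overlaps the wing's side, tip at about (440,290) in the crop, with no contact force. Lowering further, in small steps.

apply_moves(series="0 0 0 0.004 0 0 0.4; 0 0 0 0.008 0 0 0.4; 0 0 0 0.012 0 0 0.4; 0 0 0 0.016 0 0 0.4; 0 0 0 0.016 0 0 0.4")

```text
clock: 5.32
tcp_pos: [0.4697, -0.0752, 0.0563]
orientation: [0.11, 1.569, -0.11]
contact_force: [-0.1, 0.3, 0.1]
grip_width: 0.0342
```

```bash
python3 -c "
from h import *
stat('s6')"
```

```text
5.33 tcp [ 0.4697 -0.0752  0.0563] yawY 81.99 F [-0.09  0.29  0.14] M [-0.019  0.004  0.018] grip 0.0342 j7 1.12
```

View pics/s6.png

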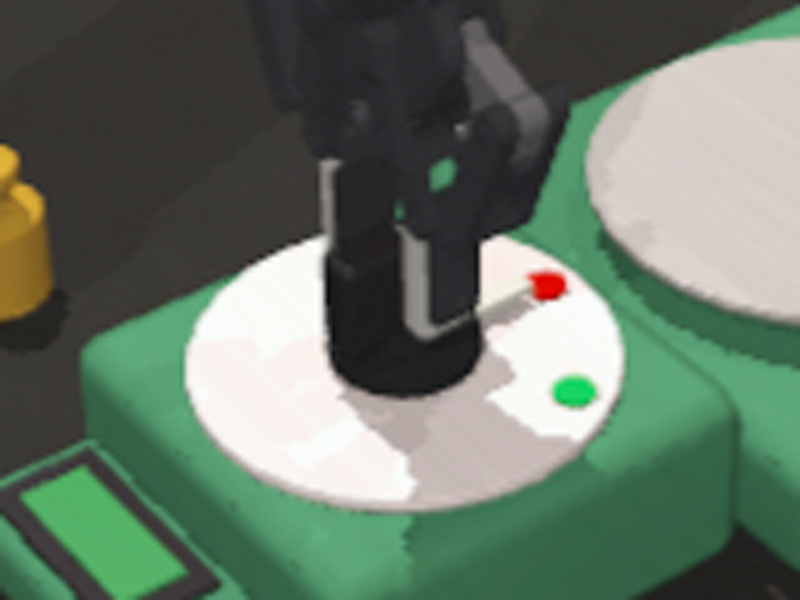

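apply_moves(series="0 0 0 0.002 0 0 0.4; 0 0 0 0.0035 0 0 0.4; 0 0 0 0.0035 0 0 0.25; 0 0 0 0.0035 0 0 0.2; 0 0 0 0.0035 0 0 0.15; 0 0 0 0.0035 0 0 0.1; 0 0 0 0.0035 0 0 0.1", force=30)

```text
clock: 6.25
tcp_pos: [0.4702, -0.0748, 0.0533]
orientation: [0.11, 1.568, -0.109]
contact_force: [-0.3, 3.8, 2.3]
grip_width: 0.0152
```

```bash
python3 -c "
from h import *
stat('s7')"
```

```text
6.25 tcp [ 0.4702 -0.0748  0.0533] yawY 82.01 F [-0.26  3.81  2.34] M [ 0.706  0.186 -0.056] grip 0.0152 j7 1.11
```

View pics/s7.png

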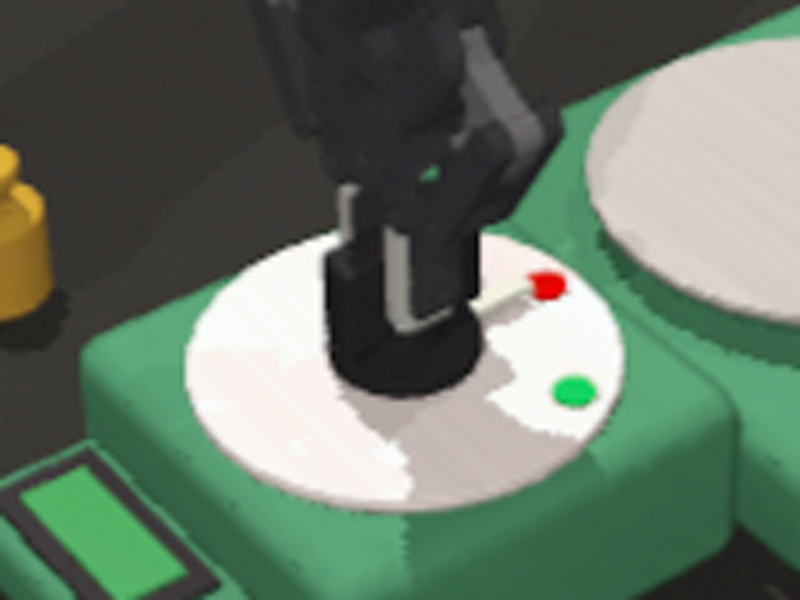

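apply_moves(series="0 0 0 0 0.0004 0 0.1; 0 0 0 -0.0015 0.0004 0 0.1; 0 0 0 -0.003 0.0004 0 0.1; 0 0 0 -0.0045 0.0004 0 0.1; 0 0 0 -0.006 0.0004 0 0.1; 0 0 0 -0.006 0.0004 0 0.1", force=40)

```text
clock: 7.05
tcp_pos: [0.4701, -0.0747, 0.0592]
orientation: [0.11, 1.568, -0.11]
contact_force: [2.4, 1.6, -8.7]
grip_width: 0.0149
```

```bash
python3 -c "
from h import *
stat()"
```

```text
7.05 tcp [ 0.4701 -0.0747  0.0592] yawY 81.99 F [ 2.36  1.6  -8.68] M [ 0.686 -0.617  0.   ] grip 0.0149 j7 1.12
```

apply_moves(series="0 0 0 -0.0015 0 0 0.1; 0 0 0 -0.003 0 0 0.1; 0 0 0 -0.0045 0 0 0.1; 0 0 0 -0.0055 0 0 0.1; 0 0 0 -0.0055 0 0 0.1")

```text
clock: 7.68
tcp_pos: [0.47, -0.0748, 0.0647]
orientation: [0.11, 1.568, -0.11]
contact_force: [3.3, 2.3, -10.2]
grip_width: 0.0152
```

```bash
python3 -c "
from h import *
stat('s8')"
```

```text
7.67 tcp [ 0.47   -0.0748  0.0647] yawY 81.99 F [  3.31   2.31 -10.18] M [ 0.753 -0.73   0.061] grip 0.0152 j7 1.13
```

View pics/s8.png

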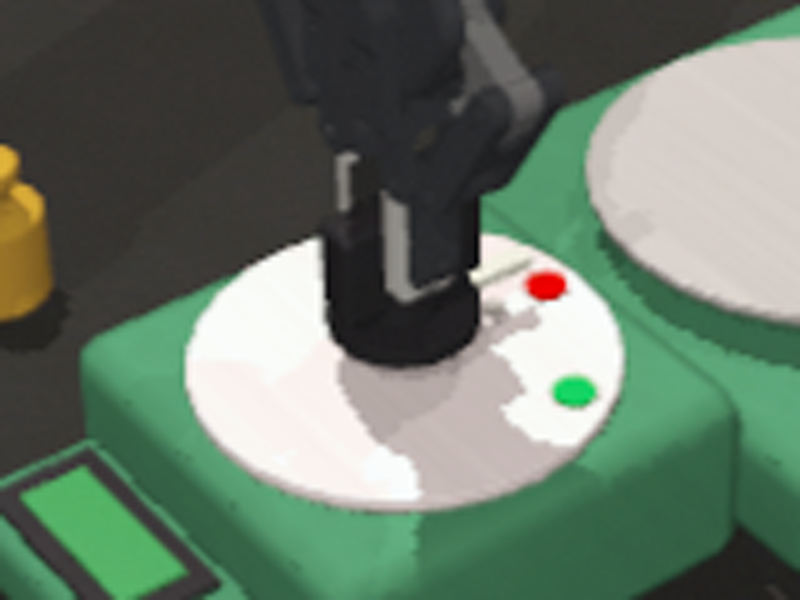

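Knob lifted about 11 mm: the pointer is clear of the dial and the force is 10.2 N down, as the spring predicts. Turning clockwise towards green.

apply_moves(series="0.08 0 0 0 0 0 0.1; 0.16 0 0 0 0 0 0.1; 0.24 0 0 0 0 0 0.1; 0.32 0 0 0 0 0 0.1; 0.32 0 0 0 0 0 0.1")

```text
clock: 8.35
tcp_pos: [0.4701, -0.0745, 0.0647]
orientation: [0.361, 1.541, -0.36]
contact_force: [3.5, 4.3, -11.2]
grip_width: 0.0153
```

```bash
python3 -c "
from h import *
stat()"
```

```text
8.35 tcp [ 0.4701 -0.0745  0.0647] yawY 63.67 F [  3.46   4.31 -11.25] M [ 0.863 -0.754 -0.077] grip 0.0153 j7 0.85
```

apply_moves(series="0.08 0 0 0 0 0 0.1; 0.16 0 0 0 0 0 0.1; 0.24 0 0 0 0 0 0.1; 0.32 0 0 0 0 0 0.1; 0.38 0 0 0 0 0 0.1; 0.38 0 0 0 0 0 0.1; 0.38 0 0 0.0012 0 0 0.1; 0.38 0 0 0.0024 0 0 0.1; 0.38 0 0 0.0024 0 0 0.1")

```text
clock: 9.48
tcp_pos: [0.4703, -0.0741, 0.0624]
orientation: [0.655, 1.47, -0.654]
contact_force: [3.2, 4.4, -10.7]
grip_width: 0.0157
```

```bash
python3 -c "
from h import *
stat('s9')"
```

```text
9.47 tcp [ 0.4703 -0.0741  0.0624] yawY 41.97 F [  3.19   4.43 -10.74] M [ 1.095 -0.765 -0.061] grip 0.0157 j7 0.51
```

View pics/s9.png

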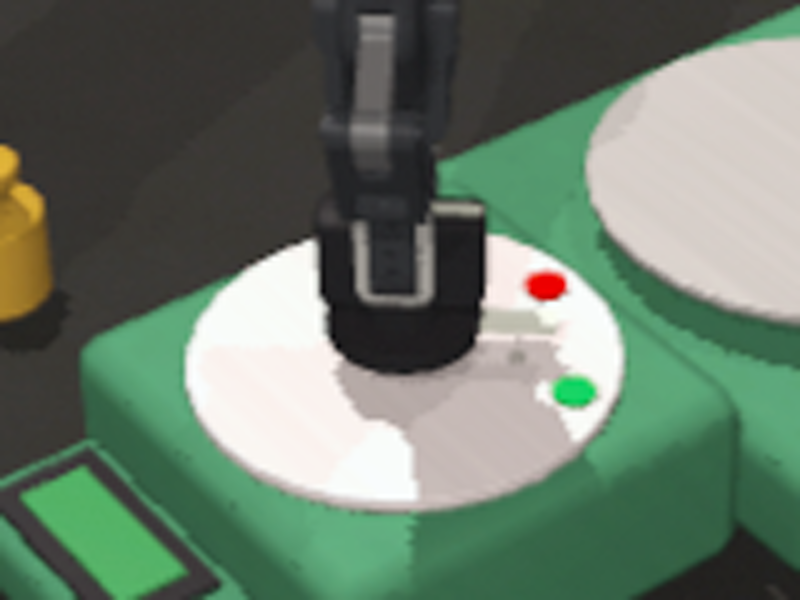

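apply_moves(series="0 0 0 0.0006 0 0 0.1; 0 0 0 0.0006 0 0 0.19; 0 0 0 0.0006 0 0 0.20; 0 0 0 0.0006 0 0 0.21; 0 0 0 0.0006 0 0 0.21")

```text
clock: 10.15
tcp_pos: [0.4703, -0.0754, 0.062]
orientation: [0.656, 1.469, -0.657]
contact_force: [1.4, 0.3, 0.1]
grip_width: 0.018
```

```bash
python3 -c "
from h import *
stat('s10')"
```

```text
10.15 tcp [ 0.4703 -0.0754  0.062 ] yawY 41.86 F [1.41 0.26 0.12] M [ 0.117 -0.188  0.076] grip 0.0180 j7 0.51
```

View pics/s10.png

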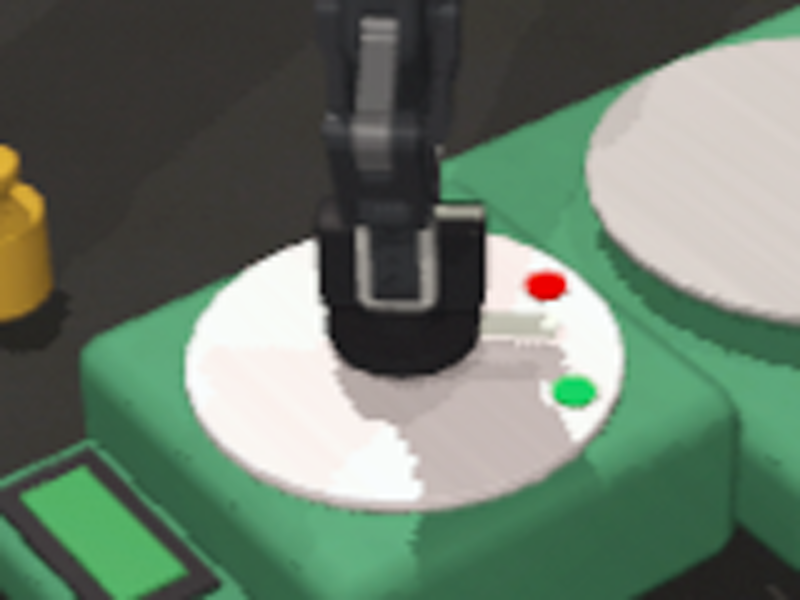

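Resting on the land, loosely straddled. Now sweeping slowly and feeling for the notch.

apply_moves(series="0.03 0 0 0 0 0 0.21; 0.06 0 0 0 0 0 0.21; 0.09 0 0 0 0 0 0.21; 0.12 0 0 0 0 0 0.21; 0.15 0 0 0 0 0 0.21")

```text
clock: 10.82
tcp_pos: [0.4704, -0.0743, 0.0616]
orientation: [0.773, 1.429, -0.772]
contact_force: [2.6, 4.2, -2.2]
grip_width: 0.018
```

```bash
python3 -c "
from h import *
stat('s11')"
```

```text
10.82 tcp [ 0.4704 -0.0743  0.0616] yawY 33.21 F [ 2.61  4.19 -2.23] M [ 0.83  -0.685  0.194] grip 0.0180 j7 0.38
```

View pics/s11.png

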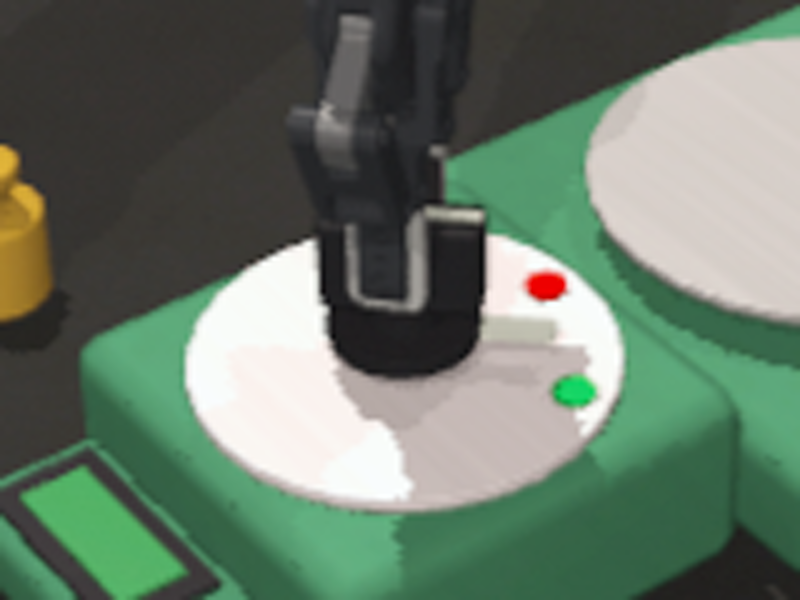

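```bash
cat >> h.py <<'E'
C5=None
def zoom2px(u,v):
    c=proj("side",[.47,-.075,.09]).astype(int); return (u/5+c[0]-80,v/5+c[1]-60)
def tipcurve(lift):
    "zoomed pixel of pointer tip for yaw relative to red (deg cw)"
    c=proj("side",[.47,-.075,.09]).astype(int)
    for a in range(36,76,4):
        th=np.radians(-8-a); P=[.47+.046*np.cos(th),-.075+.046*np.sin(th),.07+lift+.005]; print(lift,a,((proj("side",P)-c+[80,60])*5).round())
E
python3 -c "
from h import *
tipcurve(.008);tipcurve(0)"
```

```text
0.008 36 [556. 318.]
0.008 40 [556. 325.]
0.008 44 [555. 332.]
0.008 48 [554. 338.]
0.008 52 [551. 345.]
0.008 56 [548. 352.]
0.008 60 [544. 358.]
0.008 64 [540. 364.]
0.008 68 [534. 370.]
0.008 72 [528. 376.]
0 36 [556. 339.]
0 40 [556. 346.]
0 44 [555. 353.]
0 48 [553. 359.]
0 52 [551. 366.]
0 56 [548. 373.]
0 60 [544. 379.]
0 64 [540. 385.]
0 68 [534. 392.]
0 72 [528. 397.]
```

apply_moves(series="0.03 0 0 0 0 0 0.21; 0.06 0 0 0 0 0 0.21; 0.09 0 0 0 0 0 0.21; 0.09 0 0 0 0 0 0.21")

```text
clock: 11.38
tcp_pos: [0.4703, -0.0748, 0.0617]
orientation: [0.841, 1.402, -0.841]
contact_force: [5.7, 2.6, -3.2]
grip_width: 0.0176
```

```bash
python3 -c "
from h import *
stat('s12')"
```

```text
11.38 tcp [ 0.4703 -0.0748  0.0617] yawY 28.07 F [ 5.7   2.64 -3.17] M [ 0.649 -0.905  0.047] grip 0.0176 j7 0.30
```

View pics/s12.png

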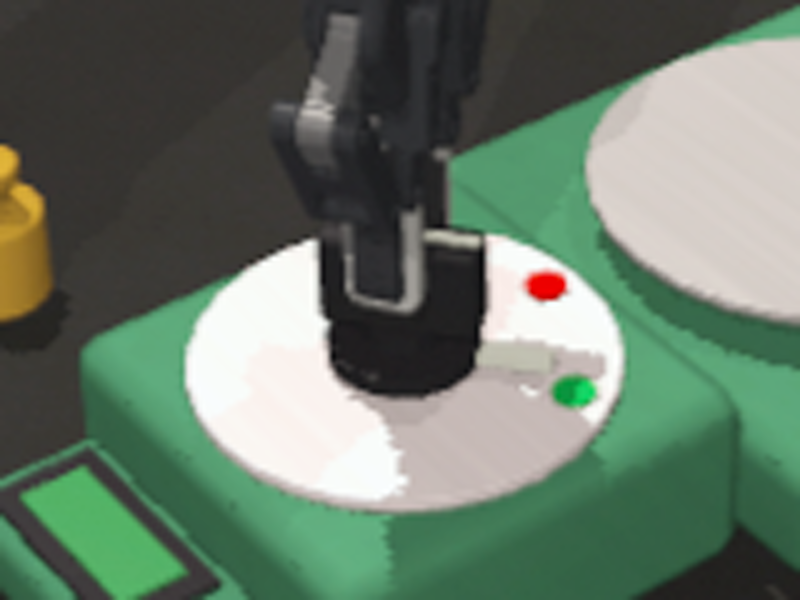

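The knob dropped: the skirt bottom moved from v≈375 to 393, and the pointer tip at (550,360) corresponds to about 48° at zero lift. Easing off and opening.

apply_moves(series="-0.05 0 0 0 0 0 0.23; -0.05 0 0 0 0 0 0.3; -0.05 0 0 0 0 0 0.4; -0.05 0 0 0 0 0 0.4; -0.05 0 0 0 0 0 0.4")

```text
clock: 12.05
tcp_pos: [0.4699, -0.0749, 0.0617]
orientation: [0.802, 1.418, -0.803]
contact_force: [0.5, 0.4, -0.1]
grip_width: 0.0341
```

```bash
python3 -c "
from h import *
stat('s13')"
```

```text
12.05 tcp [ 0.4699 -0.0749  0.0617] yawY 30.97 F [ 0.49  0.45 -0.08] M [ 0.023 -0.035 -0.062] grip 0.0341 j7 0.34
```

View pics/s13.png

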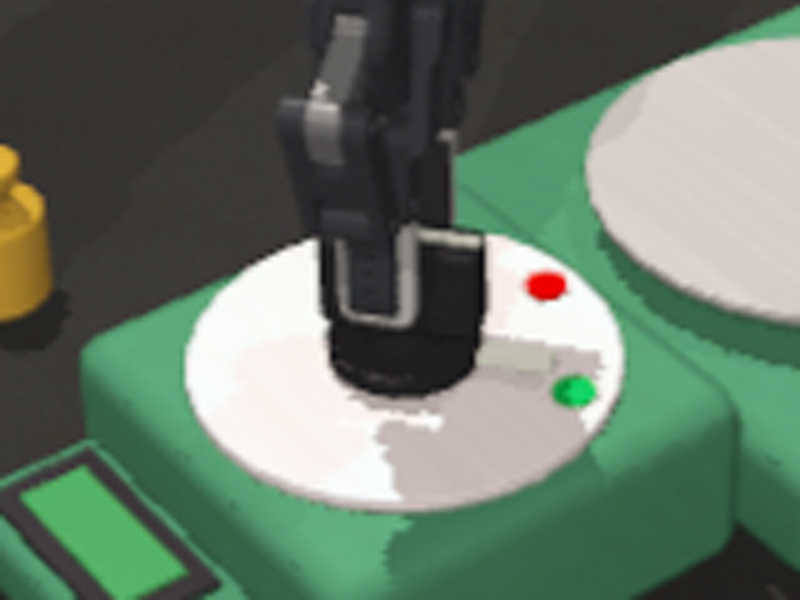

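Released with zero force. Retreating straight up for an unobstructed check.

apply_moves(series="0 0 0 -0.01 0 0 0.45; 0 0 0 -0.03 0 0 0.5; 0 0 0 -0.06 0 0 0.5; 0 0 0 -0.09 0 0 0.5; 0 0 0 -0.12 0 0 0.5; 0 0 0 -0.12 0 0 0.5; 0 0 0 -0.12 0 0 0.5")

```text
clock: 12.98
tcp_pos: [0.4697, -0.0749, 0.1816]
orientation: [0.802, 1.418, -0.802]
contact_force: [-0.2, -0.2, -0.9]
grip_width: 0.043
```

```bash
python3 -c "
from h import *
stat('s14')
im=grab_frame('side'); cv2.imwrite('pics/side14.png',im)"
```

```text
12.97 tcp [ 0.4697 -0.0749  0.1816] yawY 30.99 F [-0.24 -0.22 -0.88] M [0.014 0.003 0.045] grip 0.0430 j7 0.46
```

View pics/s14.png

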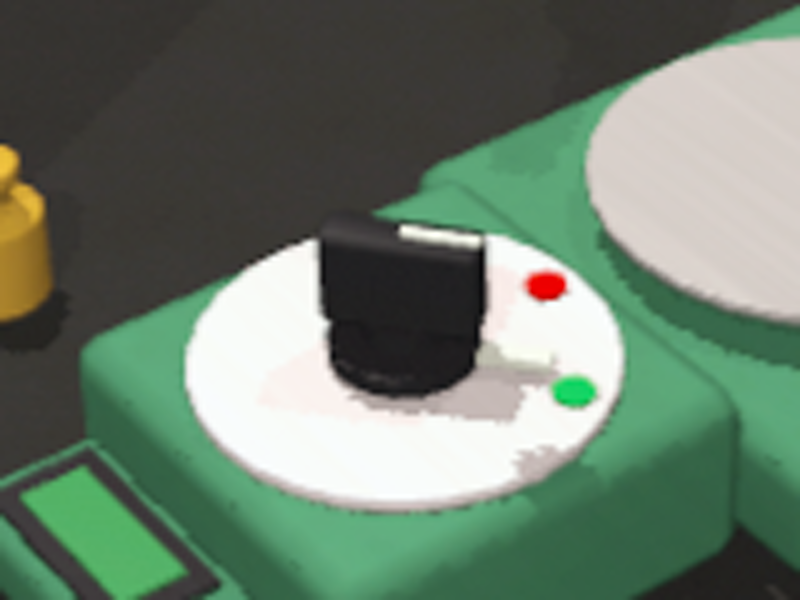

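View pics/side14.png

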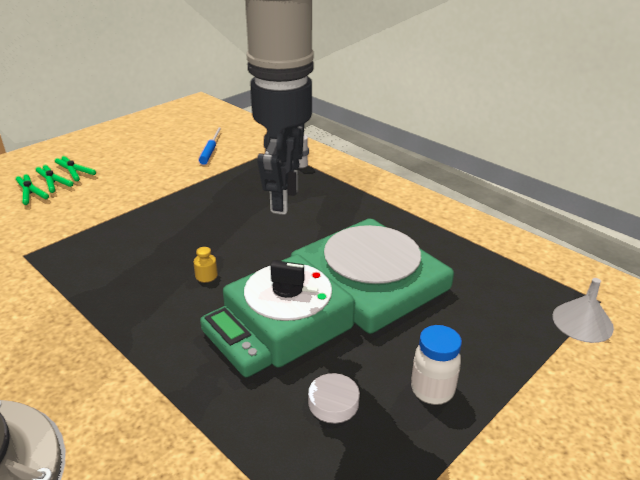

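```bash
python3 - <<'E'
from h import *
a=cv2.imread("pics/side0.png");b=cv2.imread("pics/side14.png")
for col in(283,286,289):
    for n,im in(("before",a),("after",b)): print(col,n,[int(v) for v in im[288:302,col].mean(1)])
E
```

```text
283 before [30, 31, 31, 29, 32, 35, 33, 31, 32, 130, 166, 172, 171, 183]
283 after [32, 31, 30, 30, 31, 53, 38, 32, 32, 131, 167, 172, 234, 242]
286 before [32, 31, 30, 32, 33, 33, 34, 32, 32, 78, 161, 170, 178, 186]
286 after [33, 30, 30, 31, 30, 41, 47, 36, 32, 78, 162, 171, 216, 239]
289 before [33, 31, 33, 33, 33, 33, 33, 33, 33, 94, 164, 173, 185, 187]
289 after [32, 33, 30, 31, 31, 38, 34, 33, 31, 95, 165, 174, 173, 234]
```

The skirt's lower edge sits at exactly the same sub-pixel height as when the knob was seated at red, so it is fully home. Handing in.

```bash
python3 -c "
from bench import *
print(hand_in())"
```

```text
the job is handed in; nothing more can be done
None
```

The balance is unlocked: the knob is out of the red notch, fully home in the notch near the green disc, and let go. I handed the job in at about 13 s; the hand-in gives no verdict.

**How it went:** I lifted the knob about 11 mm, turned it about 40° clockwise and lowered it towards the land. I then loosened the jaws to 18 mm and swept slowly until it dropped in by itself. It sits about 48–49° from red, about 9° short of the disc on the red side.

**Last checks:**
- **Seating:** In the side view the skirt's lower edge matches the picture taken when the knob was seated at red, pixel for pixel.
- **Pointer:** Its tip is about 11 mm from the disc by my estimate, against the 20 mm limit.
- **Arm:** The gripper is clear above the knob, with less than 1 N at the wrist.
- **Forces:** The highest I read at the wrist was about 12.5 N, during the turn. I could not measure the force on the pin itself.
- **Surroundings:** The weight, tin and jar look unmoved in the side view. I did not measure their positions again, and I took no final top view because the arm had blocked it earlier.

**A disagreement:** the visible fingertips are about 40 mm behind the reported TCP, although the TCP is described as the very end of the fingers. My first grasp height missed: the fingers closed to 10 mm above the wing without touching it. I then worked from the tip height measured in the pictures.

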